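# Press the orange paint jar's cap shut

### The arm

A 7-joint arm with a two-finger parallel gripper is mounted at the origin on the work surface. World frame = base frame: x ahead of the robot, y to its left, z up, the work surface at z = 0. Lengths are in m, angles in rad, forces in N, time in s.
With the tool pointing down it reaches from about 0.425 to 0.925 m from the base axis. Payload 6.8 kg.
Tool frame: the origin (TCP) lies midway between the tips of the shut fingers; the grasp point (between the pads) lies 19 mm behind it; z points along the fingers, y is the line along which they close (so a half turn about z gives the same grasp; the last joint's range is limited). The gripper opens to 85 mm and grips with 20 to 120 N. Pads are 22 mm wide; open, the fingers measure 114 mm over their backs; the gripper's body (76 mm by 85 mm) begins 54 mm behind the grasp point. The pads swing forward as they close: fully open they stand 13 mm farther back than shut.
Start: joints at [1.18, 0.477, 0.022, 1.555, -0.011, 1.109, -0.083], TCP at [0.188, -0.648, 0.231] pointing down, gripper open.
Joint ranges: [-2.96, 2.96], [-0.34, 2.1], [-1.41, 1.46], [0.24, 2.44], [-1.37, 4.51], [0.17, 1.92], [-2.96, 2.96]. Speed limits (rad/s): [2.39, 2.39, 3.14, 3.14, 3.14, 3.14, 3.14].

### API

Orientations are given as a unit quaternion [w, x, y, z].
In Python, from station import bot, imaging gives the robot as it stands.
- The arm moves only by the tool move_arm, never from a script. Its argument "commands" is a list that holds one entry, the list of rows, each a list of 7 numbers: the shift along the tool's x, y, z in m, then the turn, a rotation vector about the tool's x, y, z in degrees, then the finger opening in m, from 0 to 0.0854. In form: [[[x, y, z, rx, ry, rz, grip], ...]]. A call has 1 to 20 rows; each row shifts and turns the commanded pose from where the row before left it, along the tool's axes as they then stand; what a row does not reach is not made up. A row lasts 1/8 s, in which the tool goes at most 62.5 mm and 10.7 degrees, less where a joint would pass 70% of its speed; a pose out of reach is approached as far as the arm can. A call is refused whole if a number of a shift passes 0.0625 or a number of a turn 10.7, either way. A call with a gripper value outside its range is refused whole. The fingers move at their own pace and stop on an object; "squeeze" is the grip in N (left out, the last holds). Time passes only in rows, so rows that do not move let the fingers close. It gives the time, the measured TCP pose, the force, the opening and the grip force at its end, in the units of the state.
- bot.get_obs(): the state, without advancing time (a new reading comes with each control period).
- imaging.read_camera(name): name is "scene" or "top" or "wrist"; returns the picture (420x560x3 uint8, red, green, blue); there is no depth.
- imaging.calibration(name): a dict with "intrinsics" (3x3 intrinsics, pixels), "extrinsics" (4x4, takes a point from camera to world coordinates); the wrist camera has in their place "mount" (4x4, takes a point from camera to tool coordinates, whose origin is the TCP and whose axes are the flange's). Camera axes: x right, y down, z forward; pixel columns grow to the right and rows downward; lengths in m; the calibration is good to about 2 mm. A picture is of the moment at which its call begins: read the wrist's pose just before it. calibration takes no time and is no camera call.
- bot.hand_in(): hands the job in; it is judged then, once.
The state is a dict: "t": time; "q": joint angles; "joint_vel": joint speeds; "joint_torque": joint torques, N m; "eef_pos": TCP position; "tool_rot": TCP orientation; "contact_force": force on the tool from outside, world axes, zero at the start; "torque": the same for the moment, N m; "gripper_width": opening from 0.0 (shut) to 1.0 (fully open); "grasp_force": force on a finger pad.
Only numpy, scipy, OpenCV 4.12 (cv2) and the standard library are available. Lean on these libraries where they do the work, as an engineer would, in place of code of your own. Each camera call takes 0.05 s, during which the arm holds its last target. There are 200 camera calls.

### The job

The orange paint is finished with: gently press its flip-top cap fully shut with the fingertips, then withdraw. Leave that jar standing in its socket, do not touch any other jar or cap (the blue and green paints are in use and stay open), and leave the rack, mug and brush alone.

Things in the scene. Friction and masses are not known exactly. Their poses are not given: they have to be found in the camera images.
- rack: pine paint rack, a fixed block 180 (own x) x 270 (own y) x 45 mm high, lying flat on the bench, with six round sockets 30 mm deep at own x = -45, +45 and own y = -86, 0, +86 mm; origin at the centre of its underside, z up
- orange_jar: orange paint jar, loose, 110 to 220 g, upright in any one of the sockets, 2 mm play (socket 54 mm wide); orange body 52 mm across to 60 mm up, then a white neck 44 mm across to 70 mm, orange flip-top cap above; origin at the centre of its underside (15 mm above the bench when seated), z up; own x points to the cap's hinge, within 1.7 rad of world +x
- orange_cap (a joint): hinge angle of the orange cap, rad: 0 fully shut (hard stop), starts at 0.5 to 0.95; stays where left; about 0.6 N pressed down near its middle moves it. Cap: flat disc 52 mm across, 9 mm thick, hinged along jar's y at jar x = +26, z = 71 mm, thumb lip at jar x = -30 mm; shut, its flat top is level 80 mm above the jar's origin (95 mm above the bench)
- blue_jar: blue paint jar with a blue cap, loose, in another socket; same shape, sizes, cap and origin as the orange jar; cap starts ajar
- blue_cap (a joint): hinge angle of the blue cap, rad: 0 shut, grows as the thumb lip rises; starts at 0.5 to 0.95
- green_jar: green paint jar with a green cap, loose, in another socket; same shape, sizes, cap and origin as the orange jar; cap starts ajar
- green_cap (a joint): hinge angle of the green cap, rad: 0 shut, grows as the thumb lip rises; starts at 0.5 to 0.95
- white_jar: white paint jar with a white cap, loose, in another socket; same shape, sizes, cap and origin as the orange jar; cap starts shut
- white_cap (a joint): hinge angle of the white cap, rad: 0 shut, grows as the thumb lip rises; starts at 0
- grey_jar: grey paint jar with a grey cap, loose, in another socket; same shape, sizes, cap and origin as the orange jar; cap starts shut
- grey_cap (a joint): hinge angle of the grey cap, rad: 0 shut, grows as the thumb lip rises; starts at 0
- purple_jar: purple paint jar with a purple cap, loose, in another socket; same shape, sizes, cap and origin as the orange jar; cap starts shut
- purple_cap (a joint): hinge angle of the purple cap, rad: 0 shut, grows as the thumb lip rises; starts at 0
- mug: white ceramic mug, 76 mm across, 90 mm tall, loose, left of the rack; origin at the centre of its underside
- brush: paint brush lying on the bench, loose, right of the rack; origin at the middle of its underside
Mind the look-alikes: they are no part of the job. Leave any turquoise look-alike of the grey_jar alone. Leave any red look-alike of the white_jar alone.

How it is judged:
By the outcome, as a careful person would: the job done as asked, in the order asked, and still so for the second after the job is handed in, with the robot touching nothing.
It also fails if it takes over 32 s, if anything falls off the work surface, if the arm or the gripper's body presses on something with over 40 N, if the wrist force passes 120 N, or if a joint passes its speed limit or range.

## Working session

There is one attempt and no reset: what is moved stays moved. The work goes in short steps, Python scripts to look and compute and a tool call to move; the robot and the scene stay as the last step left them, time stands still between calls to the robot, and variables do not carry over. Pictures are saved under pics/ and viewed, at most 10 in all, crops included, and the job is handed in when it is done.

Besides the shell and the picture viewer there is one more tool, called as a command line: name --argument value ..., lists and objects as JSON in quotes. move_arm: Moves the arm, as the interface text tells. Its arguments: {"type":"object","properties":{"commands":{"type":"array","items":{"type":"array","items":{"type":"array","items":{"type":"number"}}}},"squeeze":{"type":"number"}},"required":["commands"]}

```bash
mkdir -p pics
python3 - <<'E'
from station import bot, imaging
import cv2,numpy as np
o=bot.get_obs();print({k:np.round(v,3).tolist() for k,v in o.items()})
for n in("scene","top"):
    im=imaging.read_camera(n);cv2.imwrite(f"pics/{n}0.png",im[:,:,::-1]);c=imaging.calibration(n);print(n,np.round(c["intrinsics"],1).tolist(),np.round(c["extrinsics"],4).tolist())
print(np.round(imaging.calibration("wrist")["mount"],4).tolist())
E
```

```text
{'t': 0.0, 'q': [1.18, 0.478, 0.022, 1.556, -0.011, 1.109, -0.083], 'joint_vel': [-0.001, -0.002, 0.002, -0.0, -0.0, -0.0, 0.002], 'joint_torque': [-0.0, -59.645, 1.608, -28.12, 0.012, 0.009, -0.0], 'eef_pos': [0.188, -0.648, 0.23], 'tool_rot': [-0.001, 0.99, 0.141, -0.0], 'contact_force': [-0.56, 0.231, 0.009], 'torque': [-0.032, -0.0, -0.093], 'grasp_force': 0.0, 'gripper_width': 0.999}
scene [[447.8, 0.0, 274.9], [0.0, 447.8, 208.8], [0.0, 0.0, 1.0]] [[-0.5149, 0.619, -0.5931, 1.3729], [0.8571, 0.3854, -0.3419, 0.4732], [0.0169, -0.6843, -0.729, 1.0915], [0.0, 0.0, 0.0, 1.0]]
top [[415.1, 0.0, 274.0], [0.0, 415.1, 206.6], [0.0, 0.0, 1.0]] [[0.0124, -0.9932, 0.1154, 0.388], [-0.9999, -0.0126, -0.0005, -0.0074], [0.0019, -0.1154, -0.9933, 1.2298], [0.0, 0.0, 0.0, 1.0]]
[[-0.0001, -0.9566, -0.2916, 0.0744], [1.0, -0.0002, 0.0004, -0.0012], [-0.0005, -0.2916, 0.9566, -0.1418], [0.0, 0.0, 0.0, 1.0]]
```

View pics/scene0.png

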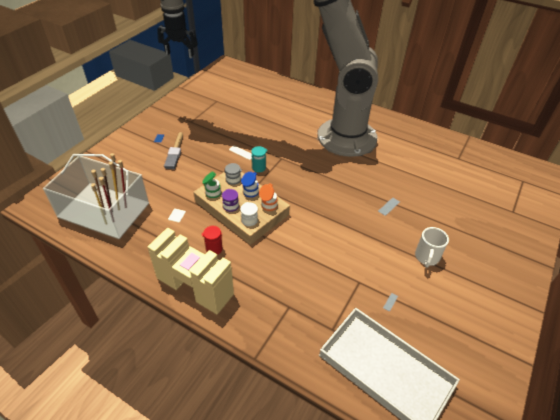

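View pics/top0.png

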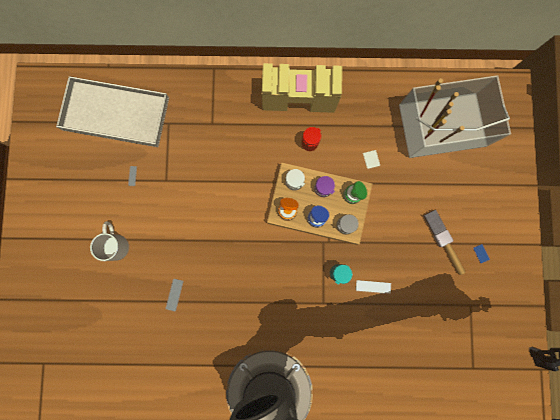

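```bash
cat > h.py <<'E'
import numpy as np,cv2
from station import imaging
def ray(n,uv):
    c=imaging.calibration(n);E=c["extrinsics"];d=E[:3,:3]@np.linalg.inv(c["intrinsics"])@np.array([*uv,1.]);return E[:3,3],d
def plane(n,uv,z):
    o,d=ray(n,uv);return o+d*(z-o[2])/d[2]
def proj(n,p):
    c=imaging.calibration(n);E=c["extrinsics"];q=c["intrinsics"]@(E[:3,:3].T@(np.asarray(p)-E[:3,3]));return q[:2]/q[2]
E
python3 - <<'E'
from h import *
T=cv2.imread("pics/top0.png");S=cv2.imread("pics/scene0.png")
a=cv2.resize(T[155:250,255:385],None,fx=6,fy=6,interpolation=cv2.INTER_CUBIC)[:,:]
b=cv2.resize(S[140:245,185:300],None,fx=5.5,fy=5.5,interpolation=cv2.INTER_CUBIC)
cv2.imwrite("pics/tc.png",a);cv2.imwrite("pics/sc.png",b)
for n,uv in dict(white=(295,178),purple=(325,185),grey=(347.5,223),).items(): print(n,plane("top",uv,.095).round(4))
for uv in [(280,163),(372,182),(361,243),(267,224)]: print(uv,plane("top",uv,.045).round(4))
h=cv2.cvtColor(T,cv2.COLOR_BGR2HSV)
m=cv2.inRange(h,(5,200,120),(16,255,255));m[:,:270]=0;m[:,310:]=0;m[:190]=0;m[230:]=0
print(cv2.moments(m,True)["m00"],np.argwhere(m).mean(0))
E
```

```text
white [ 0.6005 -0.0652  0.095 ]
purple [ 0.5819 -0.1484  0.095 ]
grey [ 0.4772 -0.2099  0.095 ]
(280, 163) [ 0.6536 -0.0238  0.045 ]
(372, 182) [ 0.601  -0.2907  0.045 ]
(361, 243) [ 0.4246 -0.2568  0.045 ]
(267, 224) [0.4754 0.0114 0.045 ]
201.0 [204.5721393  288.29353234]
```

View pics/tc.png

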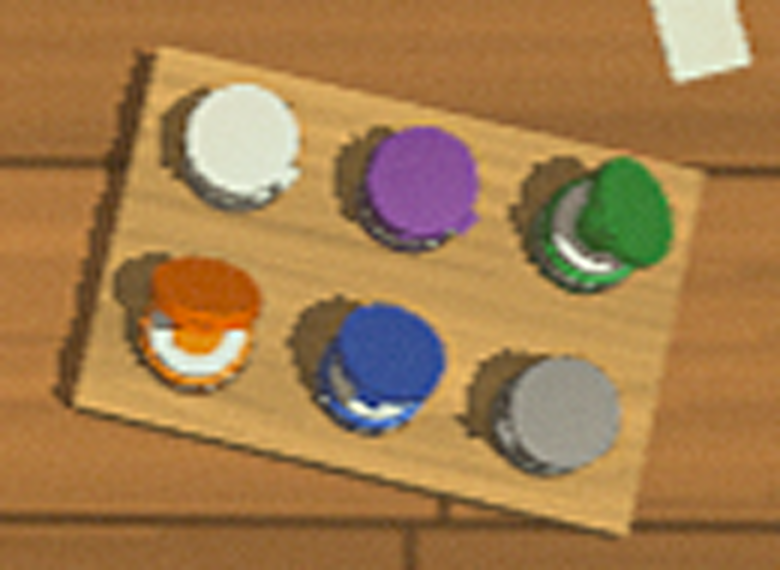

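View pics/sc.png

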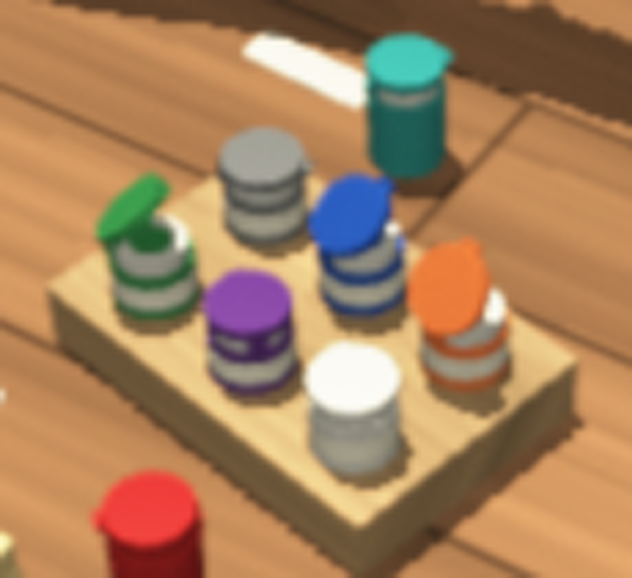

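Both views put orange in the near-left socket, at rack own (-45, +86), so about (0.512, -0.047). Its white neck crescent faces the robot (top crop (195,370)), and the hinge points to about +x, slightly -y. The lip is raised toward the robot. I'll move above it with the fingers shut, keeping the height.

move_arm --commands '[[[0.01, -0.01, 0, 0, 0, 0, 0], [0.02, -0.02, 0, 0, 0, 0, 0], [0.029, -0.03, 0, 0, 0, 0, 0], [0.03, -0.031, 0, 0, 0, 0, 0], [0.03, -0.031, 0, 0, 0, 0, 0], [0.03, -0.031, 0, 0, 0, 0, 0], [0.03, -0.031, 0, 0, 0, 0, 0], [0.03, -0.031, 0, 0, 0, 0, 0], [0.03, -0.031, 0, 0, 0, 0, 0], [0.03, -0.031, 0, 0, 0, 0, 0], [0.03, -0.031, 0, 0, 0, 0, 0], [0.03, -0.031, 0, 0, 0, 0, 0], [0.03, -0.031, 0, 0, 0, 0, 0], [0.03, -0.031, 0, 0, 0, 0, 0], [0.03, -0.031, 0, 0, 0, 0, 0], [0.03, -0.031, 0, 0, 0, 0, 0], [0.02, -0.022, 0, 0, 0, 0, 0], [0.012, -0.014, 0, 0, 0, 0, 0], [0, 0, 0, 0, 0, 0, 0], [0, 0, 0, 0, 0, 0, 0]]]' --squeeze 20

```text
t: 2.6
eef_pos: [0.5103, -0.0355, 0.2312]
tool_rot: [0.0, 0.99, 0.141, -0.0]
contact_force: [-0.0, -0.2, 0.1]
gripper_width: 0.003
grasp_force: 0.0
```

Run:
```python
from h import *
from station import bot
o=bot.get_obs();print({k:np.round(o[k],4).tolist() for k in("t","eef_pos","tool_rot","contact_force","gripper_width")})
im=imaging.read_camera("wrist");cv2.imwrite("pics/w1.png",im[:,:,::-1])
from scipy.spatial.transform import Rotation as R
q=o["tool_rot"];W=np.eye(4);W[:3,:3]=R.from_quat([q[1],q[2],q[3],q[0]]).as_matrix();W[:3,3]=o["eef_pos"];np.save("w1.npy",W@imaging.calibration("wrist")["mount"])
print(imaging.calibration("wrist")["intrinsics"].tolist())
```

```text
{'t': 2.6, 'eef_pos': [0.5103, -0.0355, 0.2312], 'tool_rot': [0.0003, 0.9901, 0.1407, -0.0004], 'contact_force': [-0.0461, -0.1919, 0.0514], 'gripper_width': 0.0031}
[[318.03155580382884, 0.0, 280.55945828700055], [0.0, 318.03155580382884, 207.10807990139824], [0.0, 0.0, 1.0]]
```

View pics/w1.png

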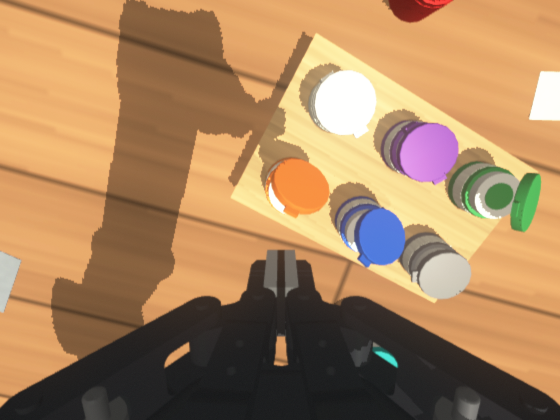

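The wrist view shows the orange cap centred at (299,186) with its lip at (290,214), so the hinge points to about world +x. I'll triangulate the lip and check where the jar centre lies.

Run:
```python
from h import *
M=np.load("w1.npy");K=np.array(imaging.calibration("wrist")["intrinsics"])
def wr(uv): return M[:3,3],M[:3,:3]@np.linalg.inv(K)@np.array([*uv,1.])
def tri(rs):
    A=np.zeros((3,3));b=np.zeros(3)
    for o,d in rs:
        d=d/np.linalg.norm(d);P=np.eye(3)-np.outer(d,d);A+=P;b+=P@o
    p=np.linalg.solve(A,b);return p.round(4),[round(float(np.linalg.norm(np.cross(p-o,d/np.linalg.norm(d)))),4) for o,d in rs]
print("lip",tri([wr((290,214)),ray("scene",(185+470/5.5,140+243/5.5))]))
print("capc",tri([wr((299,186)),ray("scene",(185+450/5.5,140+288/5.5)),ray("top",(255+205/6,155+288/6))]))
for uv in[(344,102),(427,152)]:
    o,d=wr(uv);print(o+d*(.095-o[2])/d[2])
for y in(.15,0,-.15,-.3): # crescent bottom predicted: body rim at z=.075
    print(y,(proj("top",[.512-.026*np.cos(y),-.0475-.026*np.sin(y),.075])-[255,155])*6)
```

```text
lip (array([ 0.5067, -0.0438,  0.1287]), [0.0004, 0.0004])
capc (array([ 0.5273, -0.0467,  0.1093]), [0.001, 0.0017, 0.0027])
[ 0.6022551  -0.06260413  0.095     ]
[ 0.58340243 -0.14560271  0.095     ]
0.15 [206.43977633 387.49300928]
0 [198.08188025 388.01377721]
-0.15 [189.73468705 387.28312217]
-0.3 [181.58708593 385.31768042]
```

move_arm --commands '[[[-0.001, 0.006, 0, 0, 0, 0, 0], [0, 0.005, 0.01, 0, 0, 0, 0], [0, 0, 0.02, 0, 0, 0, 0], [0, 0, 0.02, 0, 0, 0, 0], [0, 0, 0.02, 0, 0, 0, 0], [0, 0, 0.01, 0, 0, 0, 0], [0, 0, 0.006, 0, 0, 0, 0], [0, 0, 0.006, 0, 0, 0, 0], [0, 0, 0.006, 0, 0, 0, 0], [0, 0, 0.006, 0, 0, 0, 0], [0, 0, 0.006, 0, 0, 0, 0], [0, 0, 0.006, 0, 0, 0, 0], [0, 0, 0.005, 0, 0, 0, 0], [0, 0, 0.005, 0, 0, 0, 0], [0, 0, 0.004, 0, 0, 0, 0], [0, 0, 0, 0, 0, 0, 0], [0, 0, 0, 0, 0, 0, 0]]]'

```text
t: 4.78
eef_pos: [0.5133, -0.0456, 0.1014]
tool_rot: [0.0, 0.99, 0.141, 0.0]
contact_force: [0.1, 0.3, 1.0]
gripper_width: 0.002
grasp_force: 0.0
```

move_arm --commands '[[[0, 0, 0.002, 0, 0, 0, 0], [0, 0, 0.002, 0, 0, 0, 0], [0, 0, 0.001, 0, 0, 0, 0], [0, 0, 0, 0, 0, 0, 0], [0, 0, 0, 0, 0, 0, 0]]]'

```text
t: 5.4
eef_pos: [0.5132, -0.0457, 0.0963]
tool_rot: [0.0, 0.99, 0.141, 0.0]
contact_force: [0.5, -0.4, 0.2]
gripper_width: -0.003
grasp_force: 0.0
```

move_arm --commands '[[[0, 0, 0.001, 0, 0, 0, 0], [0, 0, 0.001, 0, 0, 0, 0], [0, 0, 0, 0, 0, 0, 0], [0, 0, 0, 0, 0, 0, 0]]]'

```text
t: 5.9
eef_pos: [0.5134, -0.0457, 0.095]
tool_rot: [0.0, 0.99, 0.141, 0.0]
contact_force: [-2.0, 0.1, 8.1]
gripper_width: -0.003
grasp_force: 3.8
```

The force rose to 8 N at z = 0.095, which is the hard stop. I'll withdraw.

move_arm --commands '[[[0, 0, -0.003, 0, 0, 0, 0], [0, 0, -0.008, 0, 0, 0, 0], [0, 0, -0.02, 0, 0, 0, 0], [0, 0, -0.03, 0, 0, 0, 0], [0, 0, -0.03, 0, 0, 0, 0], [0, 0, -0.03, 0, 0, 0, 0], [-0.02, 0, -0.02, 0, 0, 0, 0], [-0.03, 0, 0, 0, 0, 0, 0], [-0.02, 0, 0, 0, 0, 0, 0], [0, 0, 0, 0, 0, 0, 0], [0, 0, 0, 0, 0, 0, 0]]]'

```text
t: 7.28
eef_pos: [0.4465, -0.065, 0.2354]
tool_rot: [-0.0, 0.99, 0.141, 0.0]
contact_force: [0.4, 0.8, 0.7]
gripper_width: -0.0
grasp_force: 0.0
```

Run:
```python
from h import *
a=imaging.read_camera("wrist");b=imaging.read_camera("scene")
b=cv2.resize(b[140:245,185:300],(460,420),interpolation=cv2.INTER_CUBIC)
cv2.imwrite("pics/f.png",cv2.resize(np.hstack([a,b]),(800,330))[:,:,::-1])
```

```text
(no output)
```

View pics/f.png

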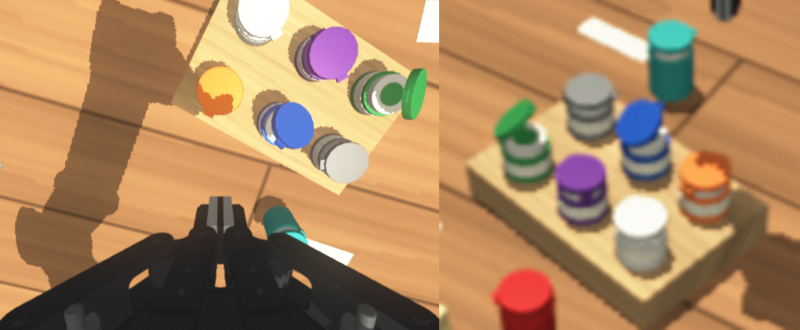

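The orange cap (left picture (218,90), right (706,170)) is level and shut, with only the arm's shadow on it. Blue and green are still open, and the jars are still in their sockets.

```bash
python3 -c "
from station import bot
print(bot.hand_in())"
```

```text
the job is handed in; nothing more can be done
None
```

The orange cap is pressed fully shut (it stopped at 95 mm above the bench with about 8 N), its jar is still in its socket, the blue and green caps are still open, the arm is withdrawn, and the job is handed in.

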